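# Proof-pull two lugs of a porcelain flask

### The job

Proof-test two neighbouring lugs of the porcelain flask standing in the pull rig. Pull the spring gauge's wooden grip until the pointer stands within the broad dark band (not beyond it), hold it there for two seconds, and ease it fully home without letting it snap back. Then lift the flask, turn it a quarter turn either way, set it down (do not drop it) fully seated in the nest with the next lug in the fork, pull and hold in the same way and ease the gauge home again, leaving the flask seated; do not disturb the block, cup and jar beside the rig.

Things in the scene. Friction and masses are not known exactly. Their poses are not given: they have to be found in the camera images.
- rig: grey base plate of the pull rig, 300 x 130 x 12 mm, fixed to the bench. Frame: the pull direction is its -x axis, z up, origin on the bench top; the nest is at x = +105 mm, the wooden grip at x = -118 mm (home).
- nest (a point): centre of the nest's floor, on top of the base plate (12 mm above the bench), axes as the rig. Four aluminium corner brackets, 47 mm high above the plate with tops flared 7 mm outward, stand round it: the 68 mm square flask has 4 mm of play on each side, and lugs stick out through the 46 mm gaps between the brackets.
- gauge: grey spring gauge, body 90 x 42 mm (rig x -73 to +17 mm at home), top 58 mm up; steel fork at rig x = +58 mm, 8 mm thick: two prongs, 22 mm apart, tops 67 mm up, straddle the stem of the lug facing it. It slides up to 30 mm along rig -x (light 1.5 N return spring): pulling first takes up this slack, about 9 mm, until the fork bears on the lug head. Origin at the rig's when home.
- pull (a joint): how far the pull rod is drawn out of the gauge, m: 0 home, grows as the grip is pulled along rig -x; stop at 0.060. Sprung: 4 N at 0, 12 N at 0.040 (the hand feels 2 N more, from the gauge's return spring). A brass cross-bar pointer on the rod moves over the scale on the gauge's white top; the broad dark band (8 mm wide) is centred at 0.040.
- pull_grip (a point): where to pinch the wooden grip (16 mm thick along the rig's x, 64 mm wide along y, from 50 to 95 mm above the bench); this point is at its middle, 78 mm above the bench, axes as the rig
- flask: white porcelain square flask, about 0.45 kg; body 68 x 68 x 72 mm, square neck 34 mm wide, 79 to 121 mm up. A button lug amid each side (its +-x, +-y), 35 mm up: stem 12 mm square, head 34 mm across, 60 to 72 mm from the axis. Origin: centre of the underside. Starts in the nest, its x along the rig's x; lift its foot 60 mm to turn it clear.
- flask_neck (a point): on the flask's axis, 104 mm above its foot: where to grip the neck, on two opposing flat sides (along the flask's x or y)
- block: loose beech block 100 x 50 x 40 mm, origin under its centre; bystander
- cup: loose white porcelain cup, 68 mm across, 60 mm high; bystander
- jar: loose lidded glass jar, 60 mm across, 75 mm high; bystander
Things that resemble listed ones, but are neither listed nor needed, are in the scene too. What is shaped like the flask but yellow is not meant.

How it is judged (in metres and radians):
On the way, in this order (a step that is already met when the one before it is completed fails the run):
1. first lug pulled: pointer held in the band with the fork bearing on the lug (value of joint pull between 0.036 and 0.044 m and contact force between gauge and flask above 6 N and angle between the x axis of flask and the x axis of rig, either way round below 0.13 rad), for 1 s.
2. gauge eased home (value of joint pull below 0.004 m and x of gauge in the frame of rig above -0.004 m), for 0.2 s.
3. flask turned a quarter and seated in the nest (x of flask in the frame of nest between -0.008 and 0.008 m and y of flask in the frame of nest between -0.008 and 0.008 m and z of flask in the frame of nest between -0.005 and 0.005 m and angle between flask's own z axis and vertical below 0.08 rad and angle between the x axis of flask and the y axis of rig, either way round below 0.13 rad), for 0.2 s.
4. next lug pulled: pointer held in the band with the fork bearing on the lug (all of step 3 and value of joint pull between 0.036 and 0.044 m and contact force between gauge and flask above 6 N), for 1 s.
At the end, for the whole second after the job is handed in: the gauge is home (rod within 4 mm, gauge body within 4 mm), and the flask stands at rest and upright in the nest (within 8 mm, 5 mm in height), a quarter turn from its start (within 0.13 rad) (all of step 2 and all of step 3 and linear speed of flask below 0.02 m/s); the robot touches nothing.
It fails at once if the gauge is pulled well beyond the band (over 50 mm) (value of joint pull above 0.05 m).
It fails at once if the rod snaps back (faster than 0.5 m/s) (velocity of joint pull below -0.5 m/s).
It fails at once if the flask is let go more than 15 mm above its seat (contact force between the fingers and flask below 0.05 N and z of flask in the frame of nest above 0.015 m).
It fails at once if the flask is tipped (angle between flask's own z axis and vertical above 0.4 rad).
It fails at once if the block, cup or jar is moved more than 30 mm (distance of any of block, cup, jar from where it was at the start of the episode above 0.03 m).
It also fails if it takes over 72 s, if anything falls off the work surface, if the arm or the gripper's body presses on something with over 40 N, if the wrist force passes 120 N, or if a joint passes its speed limit or range.

### The arm

A 6-joint arm with a two-finger parallel gripper is mounted at the origin on the work surface. World frame = base frame: x ahead of the robot, y to its left, z up, the work surface at z = 0. Lengths are in mm, angles in rad, forces in N, time in s.
With the tool pointing down it reaches from about 400 to 925 mm from the base axis. Payload 12.5 kg.
Tool frame: the origin (TCP) lies midway between the tips of the shut fingers; the grasp point (between the pads) lies 19 mm behind it; z points along the fingers, y is the line along which they close (so a half turn about z gives the same grasp; the last joint's range is limited). The gripper opens to 95 mm and grips with 3 to 60 N. Pads are 20 mm wide; open, the fingers measure 119 mm over their backs; the gripper's body (75 mm by 180 mm) begins 59 mm behind the grasp point.
Start: joints at [-1.255, 0.491, 1.559, -0, 1.092, -0.106], TCP at [255.901, -570.229, 214.661] pointing down, gripper open.
Joint ranges: [-3.1, 3.1], [-0.84, 2.19], [0.05, 2.79], [-1.13, 4.28], [0.06, 2.93], [-2.69, 2.69]. Speed limits (rad/s): [2.22, 2.22, 2.79, 3.14, 3.14, 3.14].

### API

Orientations are given as [roll, pitch, yaw] about the fixed x, y, z axes, in that order (R = Rz(yaw) Ry(pitch) Rx(roll)).
In Python, from cell import env gives the robot as it stands.
- The arm moves only by the tool carry_out, never from a script. Its argument "series" is a list of rows, each a list of 4 numbers: the shift along the world's x, y, z normalised to -1 to 1, where 1 is 5 cm, then the turn about the world's z normalised to -1 to 1, where 1 is 6 degrees. In form: [[x, y, z, turn], ...]. A call has exactly 5 rows; each row shifts and turns the commanded pose from where the row before left it; what a row does not reach is not made up. A row lasts 1/10 s, in which the tool goes at most 50 mm and 8.59 degrees, less where a joint would pass 70% of its speed; a pose out of reach is approached as far as the arm can. A call with a number of a shift or a turn outside -1 to 1 is refused whole. A call with a gripper value outside its range is refused whole. "fingers" is the closure, from -1 (fully open) to 1 (shut), set as the call begins (left out, the last holds). The fingers move at their own pace and stop on an object; the grip force is fixed at half the most. Time passes only in rows, so rows that do not move let the fingers close, or fill a call up. It gives the time, the measured TCP pose, the force, the opening and the grip force at its end, in the units of the state.
- env.state(): the state, without advancing time (a new reading comes with each control period).
- env.read_camera(name): name is "scene" or "top"; returns the picture (400x640x3 uint8, red, green, blue); there is no depth.
- env.calibration(name): a dict with "K" (3x3 intrinsics, pixels), "pose" (4x4, takes a point from camera to world coordinates). Camera axes: x right, y down, z forward; pixel columns grow to the right and rows downward; lengths in mm; the calibration is good to about 2 mm. A picture is of the moment at which its call begins. calibration takes no time and is no camera call.
- env.job_done(): hands the job in; it is judged then, once.
Trained networks look in the newest picture that a camera, given by its name, has taken for a name from the list of things; names that differ only in an ending like _2 or _b are one class to them, and where a whole thing is asked for, a point or a joint stands for the part that bears it (a point fixed in the world has none). Each returns a list of dicts, best first, with "conf" (0 to 1); they miss things now and then, are a little off and sometimes report something else, mostly with a low value. They report only what shows in the picture. A call takes as long as a camera call. They do not tell look-alikes from the thing itself.
- env.look_for(camera, label): "position" ([row, column] as shares, 0 to 1, of the picture: columns of its width, rows of its height, amid what is visible of it).
The state is a dict: "t": time; "joints": joint angles; "qvel": joint speeds; "tau": joint torques, N m; "eef_pos": TCP position; "tcp_rot": TCP orientation; "ft_force": force on the tool from outside, world axes, zero at the start; "moment": the same for the moment, N m; "opening": opening from 0.0 (shut) to 1.0 (fully open); "grip_force": force on a finger pad.
Only numpy, scipy, OpenCV 4.12 (cv2) and the standard library are available. Lean on these libraries where they do the work, as an engineer would, in place of code of your own. Each camera call takes 0.05 s, during which the arm holds its last target. There are 200 camera calls.

## Working session

There is one attempt and no reset: what is moved stays moved. The work goes in short steps, Python scripts to look and compute and a tool call to move; the robot and the scene stay as the last step left them, time stands still between calls to the robot, and variables do not carry over. Pictures are saved under pics/ and viewed, at most 10 in all, crops included, and the job is handed in when it is done.

Besides the shell and the picture viewer there is one more tool, called after ">>>" as name(argument=value, ...) on one line, values as JSON. carry_out: Moves the arm, as the interface text tells. Its arguments: {"type":"object","properties":{"series":{"type":"array","items":{"type":"array","items":{"type":"number","minimum":-1,"maximum":1}}},"fingers":{"type":"number"}},"required":["series"]}

```bash
mkdir -p pics; ls; cat > h.py <<'E'
from cell import env
import numpy as np, cv2
def snap(c,n):
    im=env.read_camera(c); cv2.imwrite(f'pics/{n}.png',im[:,:,::-1]); return im
def ray(c,u,v,z):
    k=env.calibration(c);K=np.array(k['K']);P=np.array(k['pose'])
    d=P[:3,:3]@np.linalg.solve(K,[u,v,1]);o=P[:3,3]
    return o+d*(z-o[2])/d[2]
def proj(c,p):
    k=env.calibration(c);K=np.array(k['K']);P=np.array(k['pose'])
    q=K@(P[:3,:3].T@(np.array(p,float)-P[:3,3]));return q[:2]/q[2]
E
python3 - <<'E'
from h import *
np.set_printoptions(precision=1,suppress=True)
for c in('top','scene'):
    snap(c,c+'0')
    k=env.calibration(c);print(c,np.array(k['K']),np.array(k['pose']))
    for l in('rig','nest','gauge','pull_grip','flask','flask_neck','block','cup','jar'):
        for r in env.look_for(c,l)[:3]:
            v,u=r['position'];print(l,round(r['conf'],2),round(u*640),round(v*400))
print(env.state())
E
```

```text
pics
top [[385.8   0.  325.1]
 [  0.  385.8 195.7]
 [  0.    0.    1. ]] [[ -0.   -1.    0.2 411.3]
 [ -1.    0.    0.  -87.1]
 [ -0.   -0.2  -1.  879.9]
 [  0.    0.    0.    1. ]]
rig 0.65 280 210
nest 0.84 276 209
nest 0.62 261 155
gauge 0.69 260 207
pull_grip 0.69 223 208
pull_grip 0.66 283 271
flask 0.91 182 280
flask 0.83 328 198
flask 0.79 454 175
flask_neck 0.96 329 200
flask_neck 0.96 186 276
flask_neck 0.69 362 304
block 0.67 260 155
cup 0.9 282 268
cup 0.48 329 198
jar 0.77 380 156
scene [[389.7   0.  319.9]
 [  0.  389.7 199. ]
 [  0.    0.    1. ]] [[  -0.2    0.8   -0.6 1026.7]
 [   1.     0.2   -0.1   32. ]
 [   0.    -0.6   -0.8  773.8]
 [   0.     0.     0.     1. ]]
rig 0.8 359 220
nest 0.83 357 223
gauge 0.77 370 208
pull_grip 0.93 405 210
flask 0.95 183 202
flask 0.93 298 131
flask 0.76 448 175
flask_neck 0.98 178 205
flask_neck 0.92 297 135
flask_neck 0.85 448 176
block 0.56 366 261
cup 0.59 355 164
cup 0.5 403 209
jar 0.58 241 235
{'t': 1.0, 'joints': array([-1.3,  0.5,  1.6, -0. ,  1.1, -0.1]), 'qvel': array([-0.,  0., -0., -0.,  0.,  0.]), 'tau': array([  0. , -61.2, -25.8,   0.1,   0. ,  -0. ]), 'eef_pos': array([ 255.9, -570.2,  214.7]), 'tcp_rot': array([3.1, 0. , 0.4]), 'ft_force': array([ 0.7, -0.1,  0.4]), 'moment': array([-0.,  0.,  0.]), 'grip_force': 0.0, 'opening': 1.0007364649722177}
```

View pics/top0.png

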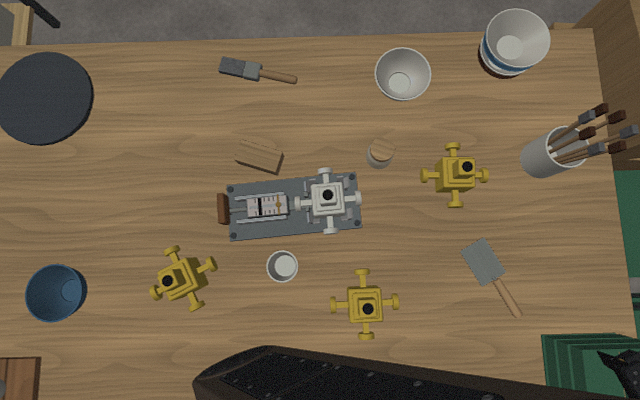

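```bash
python3 - <<'E'
import cv2
a=cv2.imread('pics/top0.png')[140:300,190:430]
cv2.imwrite('pics/top0c.png',cv2.resize(a,None,fx=3.3,fy=3.3,interpolation=cv2.INTER_CUBIC))
E
```

```text
(no output)
```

View pics/top0c.png

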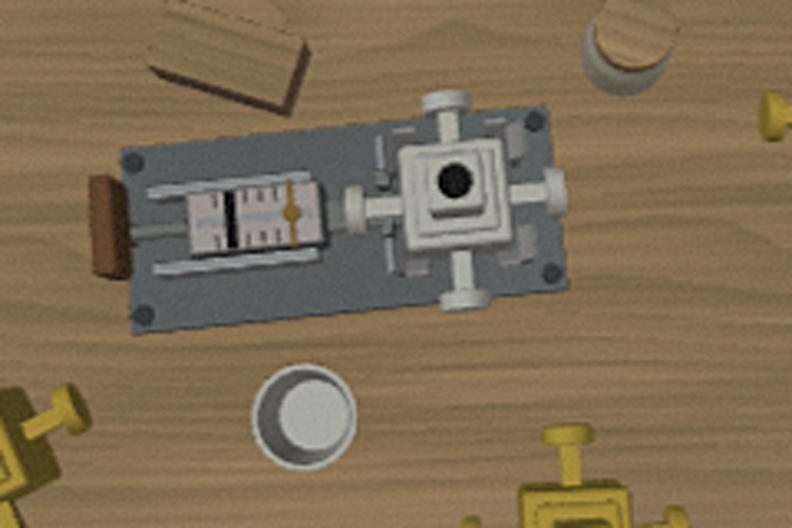

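The white flask at (328,198) stands in the nest. Those at (182,280), (365,304) and (455,172) are yellow look-alikes and not meant. The grip is at about (222,208), the block at (260,155), the cup at (282,266) and the jar at (380,153). Next I fit the rig pose from the plate corners.

```bash
cat >> h.py <<'E'
from scipy.optimize import least_squares
def rigpt(r,p):
    c,s=np.cos(r[2]),np.sin(r[2]);return np.array([r[0]+c*p[0]-s*p[1],r[1]+s*p[0]+c*p[1],p[2]])
E
python3 - <<'E'
from h import *
np.set_printoptions(precision=2,suppress=True)
S=3.3
f=lambda x,y:(190+(x+.5)/S-.5,140+(y+.5)/S-.5)
obs=[((-150,65,12),f(122,148)),((150,65,12),f(545,106)),((150,-65,12),f(568,288)),((-150,-65,12),f(132,333))]
o=least_squares(lambda r:np.concatenate([proj('top',rigpt(r,p))-q for p,q in obs]),[430,0,-1.5])
r=o.x;print(r,np.degrees(r[2]),o.fun)
for n,p in dict(neck=(105,0,133),grip=(-118,0,95),lugfork=(37,0,47)).items():
    q=proj('top',rigpt(r,p));print(n,rigpt(r,p),q,(q[0]-190)*S,(q[1]-140)*S, proj('scene',rigpt(r,p)))
for n,u,v,z in(('block',260,150,40),('cup',282,266,60),('jar',381,150,75)):print(n,ray('top',u,v,z))
im=cv2.imread('pics/scene0.png')[80:290,200:470]
for p in [(-150,65,12),(150,65,12),(150,-65,12),(-150,-65,12),(105,0,133),(-118,0,95)]:
    q=proj('scene',rigpt(r,p))
    im[int(round(q[1]))-80,int(round(q[0]))-200]=(0,0,255)
cv2.imwrite('pics/scene0c.png',cv2.resize(im,None,fx=2.8,fy=2.8,interpolation=cv2.INTER_NEAREST))
E
```

```text
[526.12  -7.94  -1.5 ] -85.7285304878556 [-0.95 -0.28  0.93 -0.7   0.48  0.48 -0.47  0.39]
neck [ 533.94 -112.64  133.  ] [340.79 192.23] 497.61441796259527 172.36374663581046 [293.71 179.5 ]
grip [517.33 109.74  95.  ] [232.36 206.18] 139.78404065714625 218.38591283246052 [397.34 200.71]
lugfork [528.87 -44.83  47.  ] [308.63 201.8 ] 391.4817884456619 203.94390690709847 [325.04 206.11]
block [650.48  62.64  40.  ]
cup [392.88  12.91  60.  ]
jar [ 632.94 -203.87   75.  ]
```

View pics/scene0c.png

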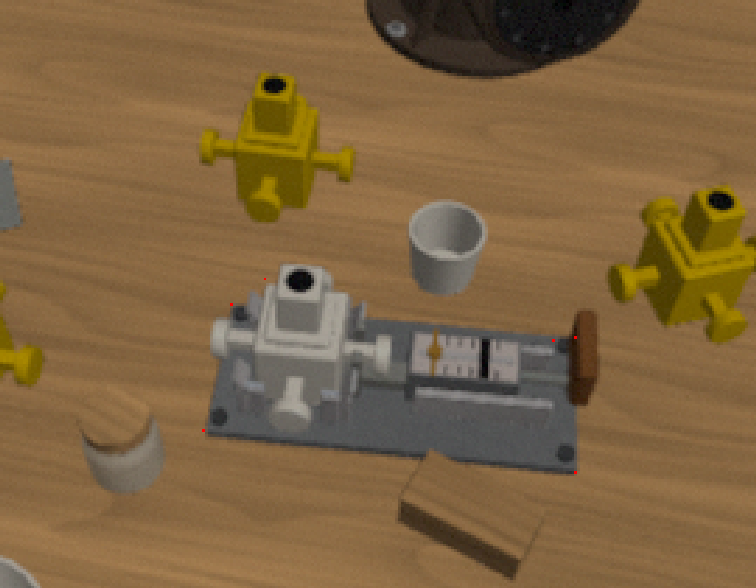

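```bash
python3 - <<'E'
from h import *
np.set_printoptions(precision=2,suppress=True)
g=lambda S,a,b:(lambda x,y:(a+(x+.5)/S-.5,b+(y+.5)/S-.5))
f=g(3.3,190,140);h=g(2.8,200,80)
obs=[('top',(-150,65,12),f(122,148),1),('top',(150,65,12),f(545,106),1),('top',(150,-65,12),f(568,288),1),('top',(-150,-65,12),f(132,333),1),
('scene',(150,-65,12),h(232,304),1),('scene',(150,65,12),h(206,432),1),('scene',(-150,65,12),h(577,473),1)]
fl=[('top',(105,0,133),f(455,180)),('scene',(105,0,133),h(300,280))]
gr=[('top',(-118,0,95),f(101,227)),('scene',(-118,0,95),h(583,340))]
def F(r):
    o=[proj(c,rigpt(r,(p[0]+r[3],p[1],p[2])))-q for c,p,q,w in obs]
    o+=[proj(c,rigpt(r,p))-q for c,p,q in fl+gr]
    return np.concatenate(o)
o=least_squares(F,[500,0,-1.5,20]);r=o.x;print(r,np.degrees(r[2]),o.fun.reshape(-1,2))
np.save('rig.npy',r)
for p in ((105,0,133),(-118,0,78),(-73,0,58),(37,0,47)):print(rigpt(r,p))
im=cv2.imread('pics/top0.png');sc=cv2.imread('pics/scene0.png')
ims=[]
for c,i,(u,v) in(('top',im,(200,150)),('scene',sc,(270,160))):
    i=cv2.resize(i[v:v+100,u:u+180],None,fx=4.4,fy=3*1.4667 if 0 else 4.4,interpolation=cv2.INTER_CUBIC) if 0 else cv2.resize(i,None,fx=4,fy=4,interpolation=cv2.INTER_CUBIC)
    for x in(-126,-110):
        for y in(-32,32):
            for z in(50,95):
                q=proj(c,rigpt(r,(x,y,z)));cv2.circle(i,(int(q[0]*4+1.5),int(q[1]*4+1.5)),2,(0,0,255) if z>60 else (255,0,0),-1)
    for x in(88,122):
        for y in(-17,17):
                q=proj(c,rigpt(r,(x,y,133)));cv2.circle(i,(int(q[0]*4+1.5),int(q[1]*4+1.5)),2,(0,255,0),-1)
    ims.append(i[v*4:v*4+290,u*4:u*4+680])
cv2.imwrite('pics/chk.png',np.vstack(ims))
E
```

```text
[523.72  17.34  -1.5   24.58] -85.66076951308831 [[-1.31  0.04]
 [ 0.57 -0.53]
 [ 0.18  0.65]
 [-0.77  0.71]
 [-0.35 -0.38]
 [-0.92 -0.75]
 [ 0.04 -1.21]
 [ 0.41 -0.47]
 [-1.11  0.86]
 [-0.18 -0.7 ]
 [ 1.36  0.55]]
[531.66 -87.36 133.  ]
[514.79 135.    78.  ]
[518.19  90.13  58.  ]
[526.51 -19.56  47.  ]
```

View pics/chk.png

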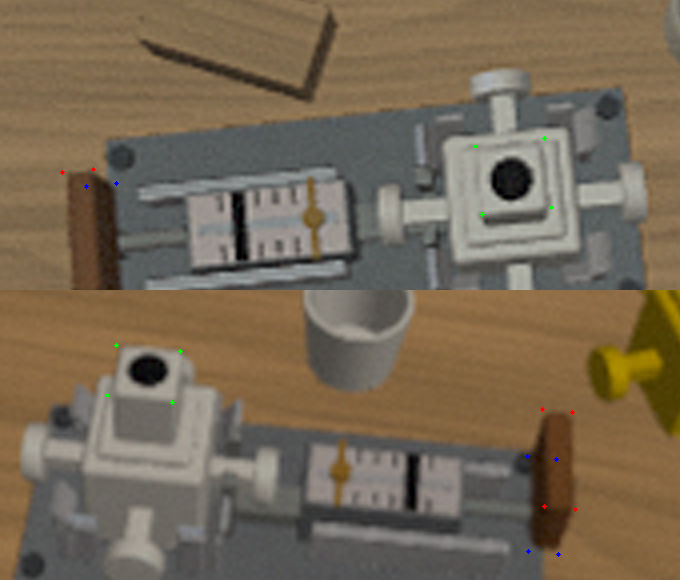

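The fit holds to about 1 px (2 mm). Now I move above the wooden grip.

>>> carry_out(series=[[0.3,0.85,0,-0.3],[0.3,0.85,0,-0.3],[0.3,0.85,0,-0.3],[0.3,0.85,0,-0.3],[0.3,0.85,0,-0.3]], fingers=0.1)

```text
t: 1.5
eef_pos: [331.2, -356.1, 214.8]
tcp_rot: [3.141, -0.0, 0.263]
ft_force: [1.5, -0.2, 0.7]
opening: 0.641
grip_force: 0.0
```

>>> carry_out(series=[[0.3,0.85,0,-0.3],[0.3,0.85,0,-0.3],[0.3,0.85,0,-0.3],[0.3,0.85,0,-0.3],[0.3,0.85,0,-0.3]])

```text
t: 2.0
eef_pos: [406.2, -143.5, 214.9]
tcp_rot: [3.141, -0.001, 0.106]
ft_force: [0.7, -0.0, 0.4]
opening: 0.45
grip_force: 0.0
```

>>> carry_out(series=[[0.3,0.85,0,0],[0.3,0.85,0,0],[0.3,0.85,0,0],[0.3,0.85,0,0],[0.3,0.85,0,0]])

```text
t: 2.5
eef_pos: [481.3, 69.3, 214.9]
tcp_rot: [3.141, -0.001, 0.108]
ft_force: [0.6, -1.0, 0.7]
opening: 0.452
grip_force: 0.0
```

>>> carry_out(series=[[0.335,0.65,0,-0.3],[0.335,0.65,0,0],[0,0,-0.8,0],[0,0,-0.6,0],[0,0,0,0]])

```text
t: 3.0
eef_pos: [512.8, 132.3, 141.7]
tcp_rot: [3.141, 0.006, 0.077]
ft_force: [0.3, -0.5, -0.4]
opening: 0.446
grip_force: 0.0
```

```bash
python3 - <<'E'
from h import *
a=snap('top','a');b=snap('scene','b')
c=lambda i,u,v:cv2.resize(i[v:v+100,u:u+200,::-1],None,fx=3,fy=3,interpolation=cv2.INTER_CUBIC)
cv2.imwrite('pics/ab.png',np.vstack([c(a,160,160),c(b,300,140)]))
E
```

```text
(no output)
```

View pics/ab.png

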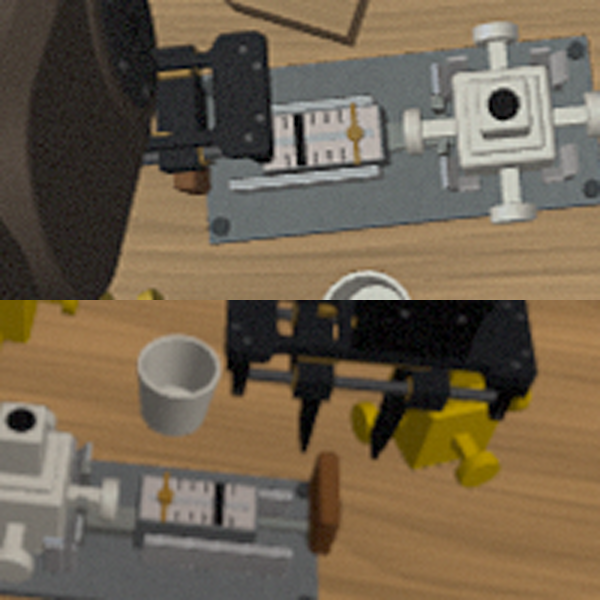

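The fingers hang above the grip with one on each side. I descend and close.

>>> carry_out(series=[[0.04,0.04,-0.5,0],[0,0,-0.5,0],[0,0,-0.5,0],[0,0,0,0],[0,0,0,0]])

```text
t: 3.6
eef_pos: [517.3, 134.2, 71.2]
tcp_rot: [-3.142, -0.002, 0.076]
ft_force: [0.0, -0.1, 0.3]
opening: 0.451
grip_force: 0.0
```

>>> carry_out(series=[[0,0,0,0],[0,0,0,0],[0,0,0,0],[0,0,0,0],[0,0,0,0]], fingers=1)

```text
t: 4.1
eef_pos: [516.6, 136.0, 70.4]
tcp_rot: [-3.139, -0.001, 0.076]
ft_force: [-1.5, 16.3, 5.4]
opening: 0.163
grip_force: 30.0
```

Gripped, with the opening matching the 16 mm grip. I pull along rig -x, roughly +y.

>>> carry_out(series=[[-0.01,0.1,0,0],[-0.01,0.1,0,0],[-0.01,0.1,0,0],[-0.01,0.1,0,0],[0,0,0,0]])

```text
t: 4.6
eef_pos: [515.1, 154.4, 70.3]
tcp_rot: [3.141, -0.002, 0.077]
ft_force: [1.7, -5.3, 5.3]
opening: 0.167
grip_force: 30.0
```

>>> carry_out(series=[[-0.01,0.1,0,0],[-0.01,0.1,0,0],[-0.01,0.1,0,0],[0,0,0,0],[0,0,0,0]])

```text
t: 5.1
eef_pos: [513.9, 168.8, 70.2]
tcp_rot: [3.141, -0.002, 0.077]
ft_force: [2.8, -7.9, 4.6]
opening: 0.165
grip_force: 30.0
```

```bash
python3 - <<'E'
from h import *
a=snap('top','p1');b=snap('scene','p2')
c=lambda i,u,v:cv2.resize(i[v:v+70,u:u+150,::-1],None,fx=4,fy=4,interpolation=cv2.INTER_CUBIC)
cv2.imwrite('pics/p12.png',np.vstack([c(a,210,165),c(b,300,170)]))
print(env.state()['ft_force'],env.state()['eef_pos'])
E
```

```text
[ 3.35475209 -7.76473784  4.94279267] [513.98820102 168.72134417  70.24767424]
```

View pics/p12.png

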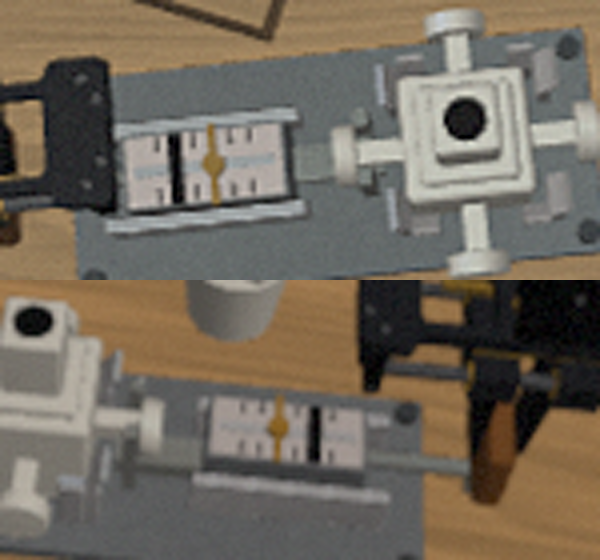

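Both views show the pointer about 19 mm short of the dark band: in the top crop the pointer is at x≈213 and the band at x≈177. I pull 19 mm more.

>>> carry_out(series=[[-0.01,0.1,0,0],[-0.01,0.1,0,0],[-0.01,0.1,0,0],[0,0.08,0,0],[0,0,0,0]])

```text
t: 5.7
eef_pos: [512.5, 187.6, 70.2]
tcp_rot: [3.14, -0.002, 0.077]
ft_force: [4.5, -10.2, 5.1]
opening: 0.166
grip_force: 30.0
```

```bash
python3 - <<'E'
from h import *
a=snap('top','q1');b=snap('scene','q2')
c=lambda i,u,v:cv2.resize(i[v:v+35,u:u+75,::-1],None,fx=8,fy=8,interpolation=cv2.INTER_CUBIC)
cv2.imwrite('pics/q12.png',np.vstack([c(a,210,190),c(b,340,190)]))
print(env.state()['ft_force'],env.state()['eef_pos'])
E
```

```text
[  4.08351962 -11.44918006   3.82111814] [512.5271355  187.39039573  70.19187906]
```

View pics/q12.png

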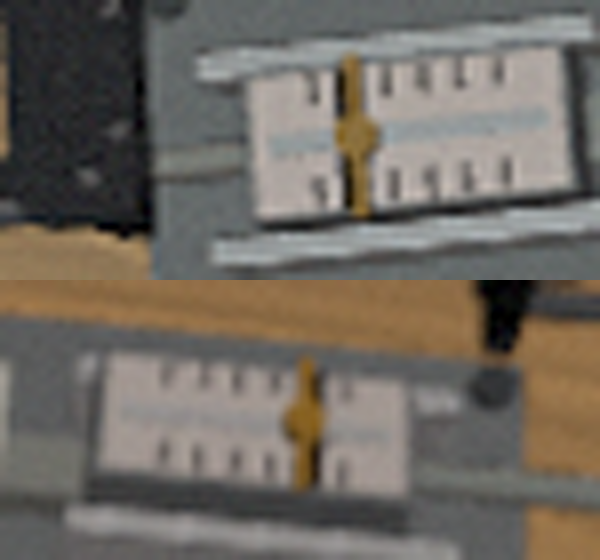

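The pointer covers the dark band and is about 1 mm short of its centre in both views. I add 1 mm and hold for two seconds.

>>> carry_out(series=[[0,0.02,0,0],[0,0,0,0],[0,0,0,0],[0,0,0,0],[0,0,0,0]])

```text
t: 6.3
eef_pos: [512.5, 188.2, 70.2]
tcp_rot: [3.14, -0.002, 0.076]
ft_force: [3.7, -11.3, 5.2]
opening: 0.165
grip_force: 30.0
```

>>> carry_out(series=[[0,0,0,0],[0,0,0,0],[0,0,0,0],[0,0,0,0],[0,0,0,0]])

```text
t: 6.8
eef_pos: [512.5, 188.2, 70.2]
tcp_rot: [3.14, -0.002, 0.076]
ft_force: [4.3, -10.6, 4.7]
opening: 0.167
grip_force: 30.0
```

>>> carry_out(series=[[0,0,0,0],[0,0,0,0],[0,0,0,0],[0,0,0,0],[0,0,0,0]])

```text
t: 7.3
eef_pos: [512.5, 188.2, 70.2]
tcp_rot: [3.14, -0.002, 0.076]
ft_force: [4.8, -10.9, 4.5]
opening: 0.165
grip_force: 30.0
```

>>> carry_out(series=[[0,0,0,0],[0,0,0,0],[0,0,0,0],[0,0,0,0],[0,0,0,0]])

```text
t: 7.8
eef_pos: [512.5, 188.2, 70.2]
tcp_rot: [3.14, -0.002, 0.076]
ft_force: [4.2, -11.1, 4.3]
opening: 0.165
grip_force: 30.0
```

>>> carry_out(series=[[0,0,0,0],[0,0,0,0],[0,0,0,0],[0,0,0,0],[0,0,0,0]])

```text
t: 8.3
eef_pos: [512.5, 188.2, 70.2]
tcp_rot: [3.14, -0.002, 0.076]
ft_force: [4.9, -11.1, 4.1]
opening: 0.167
grip_force: 30.0
```

```bash
python3 - <<'E'
from h import *
s=env.state();print(s['t'],s['ft_force'],s['eef_pos'])
E
```

```text
8.3 [  4.93562588 -11.12530337   4.11921236] [512.46192793 188.21829604  70.1709735 ]
```

>>> carry_out(series=[[0.01,-0.1,0,0],[0.01,-0.1,0,0],[0.01,-0.1,0,0],[0.01,-0.1,0,0],[0.01,-0.1,0,0]])

```text
t: 8.8
eef_pos: [514.4, 163.4, 70.2]
tcp_rot: [3.141, -0.001, 0.076]
ft_force: [0.5, -6.6, 6.4]
opening: 0.167
grip_force: 30.0
```

>>> carry_out(series=[[0.01,-0.1,0,0],[0.01,-0.1,0,0],[0.01,-0.1,0,0],[0,-0.1,0,0],[0,0,0,0]])

```text
t: 9.3
eef_pos: [516.0, 143.7, 70.3]
tcp_rot: [3.141, -0.001, 0.076]
ft_force: [0.6, -2.3, 6.4]
opening: 0.167
grip_force: 30.0
```

>>> carry_out(series=[[0,-0.04,0,0],[0,-0.04,0,0],[0,0,0,0],[0,0,0,0],[0,0,0,0]])

```text
t: 9.8
eef_pos: [516.2, 140.2, 70.3]
tcp_rot: [3.141, -0.002, 0.076]
ft_force: [0.6, -1.5, 5.7]
opening: 0.168
grip_force: 30.0
```

>>> carry_out(series=[[0,-0.03,0,0],[0,-0.03,0,0],[0,0,0,0],[0,0,0,0],[0,0,0,0]])

```text
t: 10.3
eef_pos: [516.4, 137.3, 70.3]
tcp_rot: [3.141, -0.002, 0.076]
ft_force: [2.6, -1.2, 4.5]
opening: 0.164
grip_force: 30.0
```

>>> carry_out(series=[[0,-0.02,0,0],[0,-0.02,0,0],[0,0,0,0],[0,0,0,0],[0,0,0,0]])

```text
t: 10.8
eef_pos: [516.5, 136.3, 70.4]
tcp_rot: [-3.141, -0.003, 0.076]
ft_force: [2.4, 7.5, 5.3]
opening: 0.168
grip_force: 30.0
```

It met the home stop (+7.5 N). I release, rise, and go to the flask neck.

>>> carry_out(series=[[0,0,0,0],[0,0,0,0],[0,0,0,0],[0,0,0,0],[0,0,0,0]], fingers=0.1)

```text
t: 11.3
eef_pos: [515.3, 135.1, 69.6]
tcp_rot: [3.141, 0.0, 0.076]
ft_force: [0.8, 0.4, 0.4]
opening: 0.442
grip_force: 0.0
```

>>> carry_out(series=[[0,0,0.6,0],[0,0,0.8,0],[0,0,0.8,0],[0,0,0,0],[0,0,0,0]])

```text
t: 11.8
eef_pos: [515.4, 135.2, 180.1]
tcp_rot: [3.142, -0.001, 0.076]
ft_force: [0.1, 0.8, 0.2]
opening: 0.45
grip_force: 0.0
```

```bash
python3 - <<'E'
from h import *
np.set_printoptions(precision=1,suppress=True)
a=snap('top','r1');b=snap('scene','r2')
r=np.load('rig.npy')
c=lambda i,u,v,f:cv2.resize(i[v:v+80,u:u+150,::-1],None,fx=f,fy=f,interpolation=cv2.INTER_CUBIC)
cv2.imwrite('pics/r12.png',np.vstack([c(a,230,150,3.7),c(b,260,150,3.7)]))
s=env.state();print(s['t'],s['ft_force'],s['eef_pos'],s['joints'])
# dark hole centroids
for cam,im,(u,v) in(('top',a,(328,194)),('scene',b,(307,180))):
    w=im[v-12:v+12,u-12:u+12].max(2)<45;y,x=np.nonzero(w);q=(u-12+x.mean(),v-12+y.mean());print(cam,q,w.sum(),ray(cam,*q,133))
E
```

```text
11.9 [ 0.1 -0.5  0.1] [514.8 135.1 178.6] [ 0.1  0.4  1.8 -0.   0.9  1.6]
top (np.float64(325.74666666666667), np.float64(194.48)) 75 [530.3 -83.  133. ]
scene (np.float64(307.96), np.float64(179.94)) 50 [529.2 -83.1 133. ]
```

View pics/r12.png

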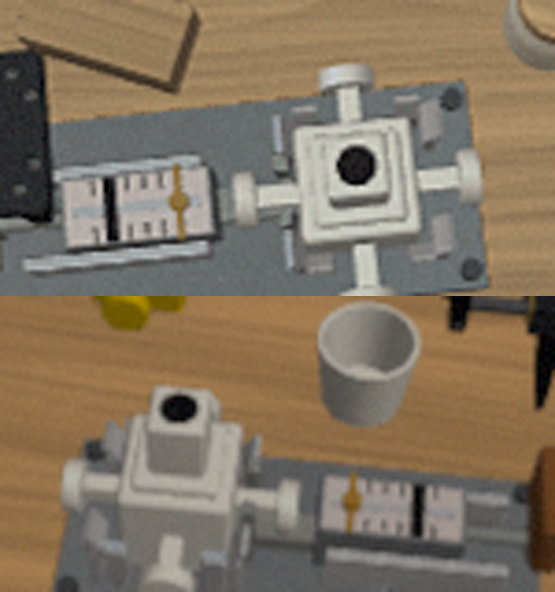

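The gauge is home (pointer at its start mark, gauge back), and the flask is in the nest at about (530, -83), shifted towards the gauge. I move over the neck, descend and grip.

>>> carry_out(series=[[0.06,-0.87,0,0],[0.06,-0.87,0,0],[0.06,-0.87,0,0],[0.06,-0.87,0,0],[0.06,-0.87,0,0]], fingers=-0.3)

```text
t: 12.4
eef_pos: [529.8, -83.8, 178.2]
tcp_rot: [-3.141, 0.002, 0.076]
ft_force: [1.0, 0.3, 1.0]
opening: 0.648
grip_force: 0.0
```

>>> carry_out(series=[[0,0,-0.4,0],[0,0,-0.4,0],[0,0,-0.4,0],[0,0,-0.4,0],[0,0,0,0]])

```text
t: 12.9
eef_pos: [528.7, -81.9, 96.4]
tcp_rot: [-3.139, 0.006, 0.076]
ft_force: [0.7, 0.1, 0.4]
opening: 0.648
grip_force: 0.0
```

>>> carry_out(series=[[0,0,0,0],[0,0,0,0],[0,0,0,0],[0,0,0,0],[0,0,0,0]], fingers=1)

```text
t: 13.4
eef_pos: [530.7, -82.4, 100.3]
tcp_rot: [3.141, -0.001, 0.076]
ft_force: [0.1, -1.0, 4.2]
opening: 0.358
grip_force: 30.0
```

>>> carry_out(series=[[0,0,0,0],[0,0,0,0],[0,0,0,0],[0,0,0,0],[0,0,0,0]])

```text
t: 13.9
eef_pos: [530.7, -82.4, 100.3]
tcp_rot: [3.141, -0.001, 0.076]
ft_force: [-0.3, -2.0, 6.7]
opening: 0.358
grip_force: 30.0
```

>>> carry_out(series=[[0.01,-0.04,0.1,0],[0,0,0.2,0],[0,0,0.25,0],[0,0,0.25,0],[0,0,0.3,0]])

```text
t: 14.4
eef_pos: [530.8, -84.2, 155.8]
tcp_rot: [3.142, 0.0, 0.076]
ft_force: [0.1, -0.1, -5.7]
opening: 0.355
grip_force: 30.0
```

>>> carry_out(series=[[0,0,0.3,0],[0,0,0.1,0],[0,0,0,0],[0,0,0,0],[0,0,0,0]])

```text
t: 14.9
eef_pos: [530.6, -84.1, 174.1]
tcp_rot: [-3.141, 0.001, 0.076]
ft_force: [0.4, 0.6, -5.7]
opening: 0.353
grip_force: 30.0
```

>>> carry_out(series=[[0,0,0,0.75],[0,0,0,0.75],[0,0,0,0.75],[0,0,0,0.75],[0,0,0,0.75]])

```text
t: 15.4
eef_pos: [530.7, -84.2, 174.0]
tcp_rot: [-3.141, 0.001, 0.472]
ft_force: [-0.1, -0.7, -4.7]
opening: 0.354
grip_force: 30.0
```

>>> carry_out(series=[[0,0,0,0.75],[0,0,0,0.75],[0,0,0,0.75],[0,0,0,0.75],[0,0,0,0.75]])

```text
t: 15.9
eef_pos: [530.7, -84.2, 174.0]
tcp_rot: [-3.141, 0.001, 0.865]
ft_force: [-0.3, -0.3, -4.1]
opening: 0.353
grip_force: 30.0
```

>>> carry_out(series=[[0,0,0,0.75],[0,0,0,0.75],[0,0,0,0.75],[0,0,0,0.75],[0,0,0,0.75]])

```text
t: 16.4
eef_pos: [530.7, -84.2, 174.0]
tcp_rot: [-3.14, 0.0, 1.258]
ft_force: [-0.6, -0.1, -5.3]
opening: 0.357
grip_force: 30.0
```

>>> carry_out(series=[[0,0,0,0.75],[0,0,0,0.75],[0,0,0,0.75],[0,0,0,0.75],[0,0,0,0.75]])

```text
t: 16.9
eef_pos: [530.7, -84.2, 174.0]
tcp_rot: [-3.141, -0.0, 1.65]
ft_force: [-0.7, -0.1, -4.9]
opening: 0.355
grip_force: 30.0
```

```bash
python3 - <<'E'
from h import *
np.set_printoptions(precision=2,suppress=True)
a=snap('top','s1');b=snap('scene','s2')
c=lambda i,u,v,f:cv2.resize(i[v:v+80,u:u+150,::-1],None,fx=f,fy=f,interpolation=cv2.INTER_CUBIC)
cv2.imwrite('pics/s12.png',np.vstack([c(a,250,150,3.7),c(b,240,130,3.7)]))
s=env.state();print(s['t'],s['ft_force'],s['eef_pos'],s['tcp_rot'],s['opening'])
E
```

```text
17.0 [ 0.26  0.13 -5.94] [530.69 -84.18 174.06] [-3.14 -0.    1.65] 0.35725274406299246
```

View pics/s12.png

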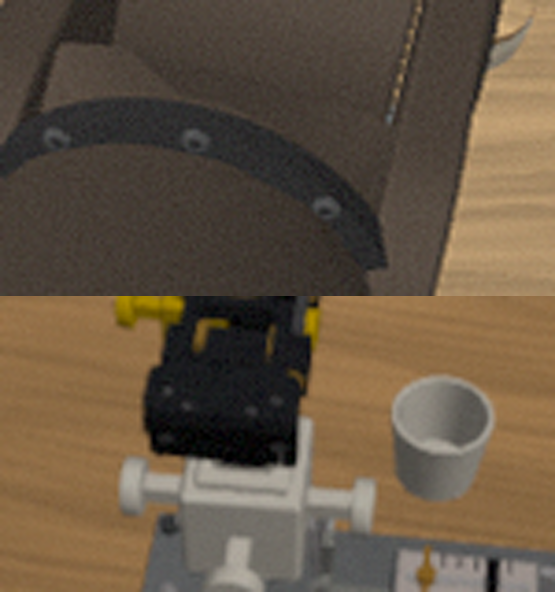

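The quarter turn is made (yaw 1.65), and the flask hangs level above the nest. I lower it.

>>> carry_out(series=[[0,-0.03,-0.2,0],[0,0,-0.2,0],[0,0,-0.2,0],[0,0,-0.1,0],[0,0,0,0]])

```text
t: 17.5
eef_pos: [530.5, -85.6, 138.6]
tcp_rot: [-3.14, -0.001, 1.647]
ft_force: [0.6, 0.4, -6.0]
opening: 0.357
grip_force: 30.0
```

>>> carry_out(series=[[0,0,-0.15,0],[0,0,-0.15,0],[0,0,-0.15,0],[0,0,0,0],[0,0,0,0]])

```text
t: 18.0
eef_pos: [530.9, -85.7, 117.0]
tcp_rot: [-3.141, -0.0, 1.647]
ft_force: [1.1, -1.1, -5.4]
opening: 0.357
grip_force: 30.0
```

>>> carry_out(series=[[0,0,-0.1,0],[0,0,-0.1,0],[0,0,-0.06,0],[0,0,0,0],[0,0,0,0]])

```text
t: 18.5
eef_pos: [530.9, -85.7, 104.1]
tcp_rot: [-3.142, -0.0, 1.647]
ft_force: [-0.6, 0.0, -5.1]
opening: 0.357
grip_force: 30.0
```

>>> carry_out(series=[[0,0,-0.04,0],[0,0,-0.04,0],[0,0,-0.02,0],[0,0,0,0],[0,0,0,0]])

```text
t: 19.0
eef_pos: [531.1, -85.8, 100.2]
tcp_rot: [3.141, 0.0, 1.647]
ft_force: [-3.4, 0.4, 8.2]
opening: 0.354
grip_force: 30.0
```

Seated: z is back at the original 100 mm and the force is upwards. I release, rise, and return to the grip while turning back.

>>> carry_out(series=[[0,0,0,0],[0,0,0,0],[0,0,0,0],[0,0,0,0],[0,0,0,0]], fingers=-0.3)

```text
t: 19.5
eef_pos: [530.9, -85.7, 99.1]
tcp_rot: [3.141, -0.0, 1.647]
ft_force: [-0.2, 0.2, -0.4]
opening: 0.643
grip_force: 0.0
```

>>> carry_out(series=[[0,0,0.3,0],[0,0,0.5,0],[0,0,0.6,0],[0,0,0.2,0],[0,0,0,0]])

```text
t: 20.0
eef_pos: [531.3, -85.8, 180.1]
tcp_rot: [3.139, 0.001, 1.647]
ft_force: [-0.1, -0.5, -0.5]
opening: 0.649
grip_force: 0.0
```

>>> carry_out(series=[[-0.03,0.4,0,-0.9],[-0.03,0.4,0,-0.9],[-0.03,0.4,0,-0.9],[-0.03,0.4,0,-0.9],[-0.03,0.4,0,-0.9]], fingers=0.1)

```text
t: 20.5
eef_pos: [522.7, 15.1, 177.6]
tcp_rot: [-3.14, 0.001, 1.172]
ft_force: [1.1, 0.5, 0.5]
opening: 0.45
grip_force: 0.0
```

>>> carry_out(series=[[-0.03,0.4,0,-0.9],[-0.03,0.4,0,-0.9],[-0.03,0.4,0,-0.9],[-0.03,0.4,0,-0.9],[-0.03,0.4,0,-0.9]])

```text
t: 21.0
eef_pos: [515.2, 115.0, 177.6]
tcp_rot: [-3.14, 0.002, 0.701]
ft_force: [-0.8, 0.4, 0.1]
opening: 0.452
grip_force: 0.0
```

>>> carry_out(series=[[0,0.3,0,-0.9],[0,0.1,0,-0.9],[0,0,0,-0.9],[0,0,0,-0.9],[0,0,0,-0.9]])

```text
t: 21.5
eef_pos: [515.3, 134.3, 177.5]
tcp_rot: [-3.141, 0.002, 0.23]
ft_force: [-0.2, -0.7, -0.3]
opening: 0.452
grip_force: 0.0
```

>>> carry_out(series=[[0,0,0,-0.9],[0,0,0,-0.6],[0,0,0,0],[0,0,0,0],[0,0,0,0]])

```text
t: 22.0
eef_pos: [515.7, 134.3, 178.6]
tcp_rot: [3.141, 0.001, 0.078]
ft_force: [-0.5, -0.2, 0.1]
opening: 0.453
grip_force: 0.0
```

```bash
python3 - <<'E'
from h import *
np.set_printoptions(precision=2,suppress=True)
a=snap('top','t1');b=snap('scene','t2')
c=lambda i,u,v,f:cv2.resize(i[v:v+80,u:u+150,::-1],None,fx=f,fy=f,interpolation=cv2.INTER_CUBIC)
cv2.imwrite('pics/t12.png',np.vstack([c(a,230,150,3.7),c(b,260,150,3.7)]))
s=env.state();print(s['t'],s['ft_force'],s['eef_pos'],s['tcp_rot'],s['opening'])
for cam,im,(u,v) in(('top',a,(328,194)),('scene',b,(307,180))):
    w=im[v-12:v+12,u-12:u+12].max(2)<45;y,x=np.nonzero(w);q=(u-12+x.mean(),v-12+y.mean());print(cam,q,w.sum(),ray(cam,*q,133))
E
```

```text
22.1 [ 0.64 -0.13 -0.22] [515.82 134.27 178.9 ] [3.14 0.   0.08] 0.45157839533645144
top (np.float64(327.972602739726), np.float64(193.68493150684932)) 73 [531.75 -87.44 133.  ]
scene (np.float64(305.8333333333333), np.float64(180.02083333333334)) 48 [530.26 -87.4  133.  ]
```

View pics/t12.png

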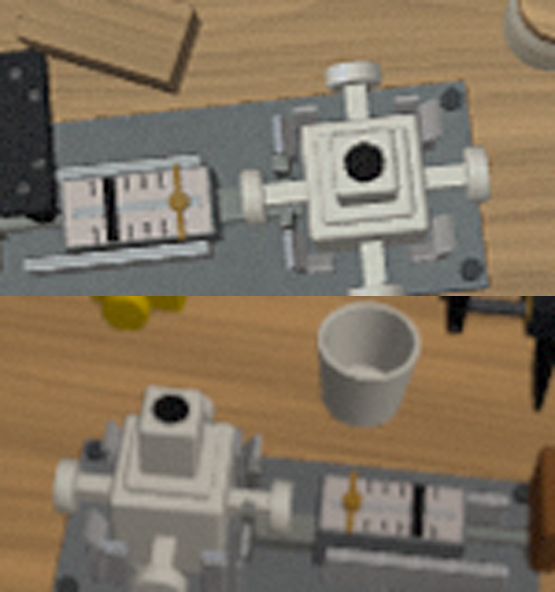

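The flask is seated with its axis at about (531, -87), its next lug is in the fork, and the gauge is home. Second pull.

>>> carry_out(series=[[0.01,0.03,-0.6,0],[0,0,-0.6,0],[0,0,-0.6,0],[0,0,-0.36,0],[0,0,0,0]])

```text
t: 22.6
eef_pos: [515.3, 135.6, 69.1]
tcp_rot: [3.141, 0.004, 0.077]
ft_force: [0.1, 0.4, -0.5]
opening: 0.447
grip_force: 0.0
```

>>> carry_out(series=[[0,0,0,0],[0,0,0,0],[0,0,0,0],[0,0,0,0],[0,0,0,0]], fingers=1)

```text
t: 23.1
eef_pos: [516.7, 136.3, 72.0]
tcp_rot: [-3.141, -0.002, 0.076]
ft_force: [-2.0, 5.0, 4.4]
opening: 0.166
grip_force: 30.0
```

>>> carry_out(series=[[-0.01,0.1,0,0],[-0.01,0.1,0,0],[-0.01,0.1,0,0],[-0.01,0.1,0,0],[-0.01,0.1,0,0]])

```text
t: 23.6
eef_pos: [514.8, 160.8, 71.9]
tcp_rot: [3.141, -0.002, 0.077]
ft_force: [2.8, -7.7, 5.0]
opening: 0.165
grip_force: 30.0
```

>>> carry_out(series=[[-0.01,0.1,0,0],[-0.01,0.1,0,0],[-0.01,0.1,0,0],[0,0,0,0],[0,0,0,0]])

```text
t: 24.1
eef_pos: [513.6, 175.4, 71.8]
tcp_rot: [3.141, -0.003, 0.077]
ft_force: [4.2, -8.8, 5.1]
opening: 0.164
grip_force: 30.0
```

I have used all my picture views, so I measure the pointer and band in code, checked against the earlier pictures.

>>> carry_out(series=[[-0.01,0.1,0,0],[0,0.1,0,0],[0,0,0,0],[0,0,0,0],[0,0,0,0]])

```text
t: 24.6
eef_pos: [512.9, 185.1, 71.8]
tcp_rot: [3.14, -0.002, 0.077]
ft_force: [3.9, -10.6, 5.7]
opening: 0.166
grip_force: 30.0
```

```bash
cat >> h.py <<'E'
def gauge(cam,im):
    r=np.load('rig.npy');hsv=cv2.cvtColor(im,cv2.COLOR_RGB2HSV)
    xs=np.arange(-90,25,.5);out=[]
    G=[];D=[]
    for y in list(range(-17,-8))+list(range(9,18)):
        q=np.array([proj(cam,rigpt(r,(x,y,58))) for x in xs]).astype(np.float32)
        s=cv2.remap(im,q[:,:1],q[:,1:],cv2.INTER_LINEAR).reshape(-1,3).astype(float)
        G.append(s[:,0]-s[:,2]);D.append(s.max(1))
    G=np.mean(G,0);D=np.mean(D,0)
    p=(xs*np.clip(G-40,0,None)).sum()/max(1e-6,np.clip(G-40,0,None).sum())
    return xs,G,D,p
E
python3 - <<'E'
from h import *
np.set_printoptions(precision=1,suppress=True,linewidth=200)
snap('top','u1');snap('scene','u2')
s=env.state();print(s['t'],s['ft_force'],s['eef_pos'])
for n,cam in(('top0','top'),('p1','top'),('q1','top'),('u1','top'),('scene0','scene'),('p2','scene'),('q2','scene'),('u2','scene')):
    xs,G,D,p=gauge(cam,cv2.imread(f'pics/{n}.png')[:,:,::-1])
    w=D<65;m=(abs(xs-p)<70)&w&(xs>-75)&(xs<10)
    print(n,'pointer',round(p,1),'Gmax',G.max(),'dark runs',xs[m][:40])
    if n in('q1','u1','q2','u2'):
        i=abs(xs-p)<14;print(D[i][::2]);print(G[i][::2])
E
```

```text
24.7 [  3.3 -10.4   4.8] [512.9 185.1  71.8]Traceback (most recent call last):
  File "<stdin>", line 6, in <module>
  File "h.py", line 20, in gauge
    q=np.array([proj(cam,rigpt(r,(x,y,58))) for x in xs]).astype(np.float32)
                ~~~~^^^^^^^^^^^^^^^^^^^^^^^
  File "h.py", line 10, in proj
    k=env.calibration(c);K=np.array(k['K']);P=np.array(k['pose'])
ValueError: time passes only in moves, steps and waits
```

```bash
sed -i 's/^def snap/import functools\ncal=functools.lru_cache(None)(env.calibration)\ndef snap/; s/k=env.calibration(c)/k=cal(c)/' h.py
sed -i 's/    hsv.*//; s/;hsv=.*$//; s/remap(im,/remap(np.ascontiguousarray(im),/' h.py
python3 - <<'E'
from h import *
np.set_printoptions(precision=0,suppress=True,linewidth=200)
for n,cam in(('top0','top'),('p1','top'),('q1','top'),('u1','top'),('scene0','scene'),('p2','scene'),('q2','scene'),('u2','scene')):
    xs,G,D,p=gauge(cam,cv2.imread(f'pics/{n}.png')[:,:,::-1])
    m=(D<75)&(xs>-75)&(xs<10)
    print(n,'pointer',round(p,1),'Gmax',G.max(),'dark',xs[m][:1],xs[m][-1:],m.sum()/2)
    if n in('q1','u1','q2','u2'):
        i=(xs>-70)&(xs<-30);print(D[i][::2]);print(G[i][::2])
E
```

```text
top0 pointer -3.8 Gmax 67.0 dark [-46.] [-40.] 7.0
p1 pointer -36.2 Gmax 77.83333333333333 dark [-59.] [7.] 10.0
q1 pointer -55.0 Gmax 71.0 dark [-59.] [7.] 6.0
[174. 164. 150. 137. 129. 137. 165. 182. 167. 146.  93.  45.  65.  98. 115. 125. 129. 130. 142. 167. 181. 165. 149. 133. 119. 143. 172. 178. 177. 175. 172. 163. 146. 132. 132. 136. 156. 176. 178.
 177.]
[14. 13. 11. 10.  9. 10. 12. 13. 10.  8. 11. 16. 35. 56. 66. 71. 56. 30. 14. 12. 11. 11. 10. 10.  9. 11. 14. 14. 14. 14. 14. 12. 11. 10. 10. 10. 12. 14. 14. 13.]
u1 pointer -52.5 Gmax 74.05555555555556 dark [-59.] [7.] 8.5
[175. 165. 150. 137. 129. 137. 166. 185. 171. 150.  84.  21.  19.  32.  60.  90. 113. 130. 143. 148. 154. 155. 153. 136. 121. 145. 174. 179. 177. 176. 173. 164. 148. 134. 132. 135. 156. 176. 178.
 178.]
[13. 12. 11. 10. 10. 10. 12. 13. 13. 11.  5. -2.  2.  8. 26. 46. 62. 71. 67. 44. 26. 15.  7.  7.  8. 11. 13. 13. 13. 13. 14. 13. 11. 10.  9.  9. 11. 13. 14. 14.]
scene0 pointer -3.6 Gmax 76.88888888888889 dark [-47.] [-40.] 7.0
p2 pointer -36.2 Gmax 82.55555555555556 dark [-60.] [-54.] 6.5
q2 pointer -55.3 Gmax 81.16666666666667 dark [-58.] [-58.] 0.5
[155. 147. 138. 132. 130. 138. 148. 150. 135. 115.  91.  73.  84. 104. 117. 125. 130. 134. 140. 148. 152. 145. 136. 128. 128. 140. 153. 159. 159. 157. 152. 143. 133. 123. 125. 139. 152. 159. 160.
 159.]
[16. 15. 14. 13. 12. 12. 14. 15. 14. 15. 24. 37. 56. 74. 81. 78. 65. 45. 29. 21. 17. 15. 14. 12. 12. 13. 15. 15. 16. 16. 15. 14. 13. 12. 12. 13. 15. 15. 16. 16.]
u2 pointer -52.9 Gmax 80.61111111111111 dark [-59.] [-56.] 4.0
[155. 148. 140. 134. 131. 139. 149. 151. 135. 112.  76.  40.  38.  51.  73.  94. 113. 126. 134. 137. 137. 135. 133. 127. 128. 140. 152. 158. 159. 158. 153. 145. 135. 126. 128. 140. 152. 158. 160.
 159.]
[15. 14. 14. 13. 12. 13. 15. 15. 13. 10.  9. 10. 17. 30. 49. 67. 80. 80. 71. 53. 36. 24. 16. 13. 13. 14. 15. 16. 16. 15. 14. 13. 13. 12. 13. 14. 15. 15. 16. 15.]
```

The gauge body is at the same place as in the first pull and the pointer is about 3 mm short. I add 3 mm and hold.

>>> carry_out(series=[[0,0.04,0,0],[0,0.03,0,0],[0,0,0,0],[0,0,0,0],[0,0,0,0]])

```text
t: 25.2
eef_pos: [512.7, 188.4, 71.8]
tcp_rot: [3.14, -0.002, 0.077]
ft_force: [2.0, -11.9, 5.9]
opening: 0.162
grip_force: 30.0
```

>>> carry_out(series=[[0,0,0,0],[0,0,0,0],[0,0,0,0],[0,0,0,0],[0,0,0,0]])

```text
t: 25.7
eef_pos: [512.7, 188.4, 71.8]
tcp_rot: [3.14, -0.002, 0.077]
ft_force: [2.1, -11.8, 5.5]
opening: 0.167
grip_force: 30.0
```

```bash
python3 - <<'E'
from h import *
for n,cam in(('v1','top'),('v2','scene')):
    print(n,round(gauge(cam,snap(cam,n))[3],1))
E
```

```text
v1 -55.7
v2 -56.2
```

>>> carry_out(series=[[0,0,0,0],[0,0,0,0],[0,0,0,0],[0,0,0,0],[0,0,0,0]])

```text
t: 26.3
eef_pos: [512.7, 188.4, 71.8]
tcp_rot: [3.14, -0.002, 0.077]
ft_force: [2.8, -12.4, 4.9]
opening: 0.163
grip_force: 30.0
```

>>> carry_out(series=[[0,0,0,0],[0,0,0,0],[0,0,0,0],[0,0,0,0],[0,0,0,0]])

```text
t: 26.8
eef_pos: [512.7, 188.4, 71.8]
tcp_rot: [3.14, -0.002, 0.077]
ft_force: [2.4, -11.3, 5.0]
opening: 0.169
grip_force: 30.0
```

>>> carry_out(series=[[0,0,0,0],[0,0,0,0],[0,0,0,0],[0,0,0,0],[0,0,0,0]])

```text
t: 27.3
eef_pos: [512.7, 188.4, 71.8]
tcp_rot: [3.14, -0.002, 0.077]
ft_force: [2.8, -12.6, 5.8]
opening: 0.17
grip_force: 30.0
```

Held in mid-band for over two seconds. I ease it home.

>>> carry_out(series=[[0.01,-0.1,0,0],[0.01,-0.1,0,0],[0.01,-0.1,0,0],[0.01,-0.1,0,0],[0.01,-0.1,0,0]])

```text
t: 27.8
eef_pos: [514.7, 163.6, 71.8]
tcp_rot: [3.141, -0.001, 0.076]
ft_force: [-0.9, -7.1, 7.5]
opening: 0.166
grip_force: 30.0
```

>>> carry_out(series=[[0.01,-0.1,0,0],[0.01,-0.1,0,0],[0.01,-0.1,0,0],[0,-0.1,0,0],[0,0,0,0]])

```text
t: 28.3
eef_pos: [516.2, 143.9, 71.9]
tcp_rot: [3.141, -0.001, 0.076]
ft_force: [-1.1, -2.3, 7.0]
opening: 0.171
grip_force: 30.0
```

>>> carry_out(series=[[0,-0.05,0,0],[0,-0.05,0,0],[0,-0.03,0,0],[0,-0.02,0,0],[0,0,0,0]])

```text
t: 28.8
eef_pos: [516.6, 136.8, 71.9]
tcp_rot: [3.141, -0.002, 0.076]
ft_force: [0.3, -2.7, 5.7]
opening: 0.168
grip_force: 30.0
```

>>> carry_out(series=[[0,-0.01,0,0],[0,-0.01,0,0],[0,0,0,0],[0,0,0,0],[0,0,0,0]])

```text
t: 29.3
eef_pos: [516.7, 136.4, 71.9]
tcp_rot: [-3.141, -0.002, 0.076]
ft_force: [1.8, 2.8, 5.4]
opening: 0.168
grip_force: 30.0
```

>>> carry_out(series=[[0,0,0,0],[0,0,0,0],[0,0,0,0],[0,0,0,0],[0,0,0,0]], fingers=0.1)

```text
t: 29.8
eef_pos: [515.8, 135.7, 71.1]
tcp_rot: [3.141, 0.0, 0.076]
ft_force: [0.1, -0.5, 0.0]
opening: 0.438
grip_force: 0.0
```

>>> carry_out(series=[[0,0,0.5,0],[0,0,0.6,0],[0,0,0.6,0],[0,0,0.4,0],[0,0,0,0]])

```text
t: 30.3
eef_pos: [516.9, 135.9, 178.6]
tcp_rot: [-3.141, -0.004, 0.076]
ft_force: [0.3, 0.2, -0.4]
opening: 0.45
grip_force: 0.0
```

```bash
python3 - <<'E'
from h import *
np.set_printoptions(precision=1,suppress=True)
for n,cam,(u,v) in(('w1','top',(328,194)),('w2','scene',(307,180))):
    im=snap(cam,n);xs,G,D,p=gauge(cam,im);m=(D<75)&(xs>-65)&(xs<-30)
    w=im[v-12:v+12,u-12:u+12].max(2)<45;y,x=np.nonzero(w)
    print(n,round(p,1),xs[m][[0,-1]],ray(cam,u-12+x.mean(),v-12+y.mean(),133))
s=env.state();print(s['t'],s['ft_force'],s['eef_pos'],s['opening'])
E
```

```text
w1 -3.8 [-46.  -40.5] [531.3 -82.9 133. ]
w2 -3.6 [-46.5 -41. ] [530.2 -83.2 133. ]
30.4 [-0.3 -0.5 -0.4] [515.7 135.7 175.9] 0.4498630327497808
```

The gauge is home, the flask is seated and the robot is clear of everything. I hand in the job.

```bash
python3 -c "
from cell import env
print(env.job_done())"
```

```text
the job is handed in; nothing more can be done
None
```

I pulled both neighbouring lugs into the dark band, held each for over two seconds and eased the gauge home; the flask is seated a quarter turn on. I handed the job in at about 30 s, and no verdict came back.

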